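Dish stack on the incubator carrier

TASK

Make up the incubation stack on the round carrier plate: first slide the big dish off the raised step and onto the middle of the plate without lifting it, then set the medium dish on it and last the small dish on top, all three level and centred over the plate by eye. Set the glass dishes down rather than dropping them, and do not shift the two jars, the tube rack or the pipette.

Things in the scene. Friction and masses are not known exactly. Their poses are not given: they have to be found in the camera images.
- step: Fixed raised loading step of bare metal, a plain slab 260 (x) x 200 (y) x 22 mm high. Origin: centre of its underside, on the bench. Its -y long edge is the one the carrier plate stands against. Stands at varying place and yaw.
- plate: Fixed round white carrier plate on a dark foot, 150 mm diameter, flat top 20 mm above the bench (2 mm lower than the step's top), with a thin grey 95 mm circle drawn round its centre. Origin: on its axis, at bench height. Its rim stands 2 mm clear of the step's -y edge, at a varying place along that edge; its yaw is the step's.
- big_dish: Closed glass petri dish with pink agar, 90 mm diameter, 15 mm tall, about 80 g, flat top and bottom; too wide for most grippers. Origin: centre of its underside. Starts on the step's top, 20 to 45 mm from the step's middle towards its +y edge (away from the plate).
- medium_dish: Closed glass petri dish with pink agar, 60 mm diameter, 15 mm tall, about 40 g, flat top and bottom. Origin: centre of its underside. Starts on the bench beside the rack's +y long side, 8 to 28 mm from its face; which end of the rack varies.
- small_dish: Closed glass petri dish with pink agar, 40 mm diameter, 14 mm tall, about 20 g, flat top and bottom. Origin: centre of its underside. Starts on the bench beside the rack's +y long side, near the other end from the medium dish.
- jar_a: Bystander: brown glass jar with black cap, 40 mm diameter, 58 mm tall, standing on the step near its -y edge, beside the way to the plate on the step's -x side. Origin: centre of its underside.
- jar_b: Bystander: a jar like jar_a, on the other side (the step's +x side) of the way to the plate. Origin: centre of its underside. The gap between the jars between their walls is 120 to 160 mm.
- rack: Bystander: blue tube rack standing loose on the bench, 180 (x) x 70 (y) x 50 mm, its tube caps up to 78 mm high. Origin: centre of its underside.
- pipette: Bystander: hand pipette lying on the bench along its own x, 222 mm long (from x = -112 mm at the blue button end to x = +110 mm at the tip), at most 26 mm wide and 22 mm high. Origin: on its axis, underside.
Not all that is in view belongs to the job. Leave any red look-alike of the medium_dish alone. Of the things that look like the plate, take the one that is farthest to the robot's right at the start.

How it is judged:
On the way, in this order (a step that is already met when the one before it is completed fails the run):
1. the big dish lies flat on the carrier plate, centred within 8 mm (horizontal distance between big_dish and plate below 0.008 m and height (world z) of big_dish between 0.017 and 0.023 m and angle between big_dish's own z axis and vertical below 0.06 rad), for 0.2 s.
2. the medium dish lies flat on the big dish, centred over the plate within 8 mm (all of step 1 and horizontal distance between medium_dish and plate below 0.008 m and height (world z) of medium_dish between 0.032 and 0.038 m and angle between medium_dish's own z axis and vertical below 0.06 rad and contact force between medium_dish and the fingers below 0.1 N), for 0.2 s.
3. the small dish lies flat on the medium dish, centred over the plate within 8 mm (all of step 1 and horizontal distance between each of medium_dish, small_dish and plate below 0.008 m and height (world z) of medium_dish between 0.032 and 0.038 m and angle between each of medium_dish, small_dish's own z axis and vertical below 0.06 rad and height (world z) of small_dish between 0.047 and 0.053 m and contact force between small_dish and the fingers below 0.1 N), for 0.2 s.
At the end, for the whole second after the job is handed in: Big, medium and small dish lie flat on one another on the carrier plate in that order from below, each centred within 8 mm of the plate's axis, level within 0.06 rad, at rest and released; jars, rack and pipette within 15 mm of where they began (all of step 3 and linear speed of each of big_dish, medium_dish, small_dish below 0.02 m/s and contact force between each of big_dish, medium_dish and the fingers below 0.1 N and distance of each of jar_a, jar_b, rack, pipette from where it was at the start of the episode below 0.015 m); the robot touches nothing.
It fails at once if the big dish is lifted or tipped up (more than 10 mm above the step, or tilted more than 0.3 rad) (height (world z) of big_dish above 0.032 m or angle between big_dish's own z axis and vertical above 0.3 rad).
It fails at once if a dish is dropped or flung: it moves faster than 0.5 m/s out of the fingers ((linear speed of big_dish above 0.5 m/s and contact force between big_dish and the fingers below 0.05 N) or (linear speed of medium_dish above 0.5 m/s and contact force between medium_dish and the fingers below 0.05 N) or (linear speed of small_dish above 0.5 m/s and contact force between small_dish and the fingers below 0.05 N)).
It fails at once if a jar, the rack or the pipette is shifted by more than 15 mm (distance of any of jar_a, jar_b, rack, pipette from where it was at the start of the episode above 0.015 m).
It also fails if it takes over 72 s, if anything falls off the work surface, if the arm or the gripper's body presses on something with over 40 N, if the wrist force passes 120 N, or if a joint passes its speed limit or range.

ROBOT

A 6-joint arm with a two-finger parallel gripper is mounted at the origin on the work surface. World frame = base frame: x ahead of the robot, y to its left, z up, the work surface at z = 0. Lengths are in m, angles in rad, forces in N, time in s.
With the tool pointing down it reaches from about 0.35 to 0.85 m from the base axis. Payload 8.1 kg.
Tool frame: the origin (TCP) lies at the very end of the fingers, on their centre line; the grasp point (between the pads) lies 19 mm behind it; z points along the fingers, y is the direction in which the jaws open and shut (so a half turn about z gives the same grasp; the last joint's range is limited). The gripper opens to 93 mm and grips with 3 to 60 N. Pads are 15 mm wide; open, the fingers measure 128 mm over their backs; the gripper's body (75 mm by 188 mm) begins 65 mm behind the grasp point.
Start: joints at [1.079, 0.13, 1.488, -0, 1.523, -0.085], TCP at [0.237, 0.551, 0.193] pointing down, gripper open.
Joint ranges: [-2.96, 2.96], [-0.89, 2.26], [0.02, 2.5], [-1.34, 4.48], [0, 2.73], [-2.66, 2.66]. Speed limits (rad/s): [2.39, 2.39, 2.79, 3.14, 3.14, 3.14].

INTERFACE

Orientations are given as a rotation vector (axis times angle).
In Python, from plant import robot gives the robot as it stands.
- The arm moves only by the shell command python3 -m inch 'ROWS' [FORCE]. ROWS is JSON, a list that holds one entry, the list of rows, each a list of 7 numbers: the shift along the tool's x, y, z in cm, then the turn, a rotation vector about the tool's x, y, z in degrees, then the gripper command: -1 is fully open, 1 is shut, values between are in proportion. A call has 1 to 5 rows; each row shifts and turns the commanded pose from where the row before left it, along the tool's axes as they then stand; what a row does not reach is not made up. A row lasts 1/10 s, in which the tool goes at most 50 mm and 8.59 degrees, less where a joint would pass 70% of its speed; a pose out of reach is approached as far as the arm can. A call with a gripper value outside its range is refused whole. The fingers move at their own pace and stop on an object; FORCE is the grip in N (left out, the last holds). Time passes only in rows, so rows that do not move let the fingers close. It gives the time, the measured TCP pose, the force and the opening at its end, in the units of the state.
- robot.read_state(): the state, without advancing time (a new reading comes with each control period).
- robot.read_camera(name): name is "scene" or "top"; returns a dict with "image" (420x560x3 uint8, blue, green, red), "K" (3x3 intrinsics, pixels), "distortion" ([k1, k2, p1, p2, k3] as OpenCV has them; the pictures are not rectified), "R" (3x3) and "t" (3): a world point X has camera coordinates R X + t. Camera axes: x right, y down, z forward; pixel columns grow to the right and rows downward; lengths in m; the calibration is good to about 2 mm. A picture is of the moment at which its call begins. There is no depth.
- robot.close_job(): hands the job in, once; it reports no verdict.
The state is a dict: "t": time; "q": joint angles; "dq": joint speeds; "joint_torque": joint torques, N m; "tool_pos": TCP position; "orientation": TCP orientation; "force": force on the tool from outside, world axes, zero at the start; "wrist_torque": the same for the moment, N m; "opening": finger opening in m.
Only numpy, scipy, OpenCV 4.12 (cv2) and the standard library are available. Lean on these libraries where they do the work, as an engineer would, in place of code of your own. Each camera call takes 0.05 s, during which the arm holds its last target. There are 200 camera calls.

## Working session

There is one attempt and no reset: what is moved stays moved. The work goes in short steps, Python scripts to look and compute and a shell command to move; the robot and the scene stay as the last step left them, time stands still between calls to the robot, and variables do not carry over. Pictures are saved under pics/ and viewed, about 8 in all and at most 12, crops included, and the job is handed in when it is done.

```bash
ls; mkdir -p pics; cat > h.py <<'E'
import numpy as np,cv2
from plant import robot
def cam(n,save=None):
    c=robot.read_camera(n)
    c={k:np.array(v) for k,v in c.items()}
    if save: cv2.imwrite('pics/'+save,c['image']); np.savez('pics/'+save+'.npz',**c)
    return c
def load(save): return dict(np.load('pics/'+save+'.npz'))
def ray(c,uv):
    p=cv2.undistortPoints(np.array(uv,float).reshape(-1,1,2),c['K'],c['distortion']).reshape(-1,2)
    d=np.c_[p,np.ones(len(p))]@c['R']; o=-c['R'].T@c['t']
    return o,d
def onz(c,uv,z):
    o,d=ray(c,uv); return o+d*((z-o[2])/d[:,2:])
def proj(c,X):
    return cv2.projectPoints(np.array(X,float).reshape(-1,1,3),cv2.Rodrigues(c['R'])[0],c['t'],c['K'],c['distortion'])[0].reshape(-1,2)
E
python3 - <<'E'
from h import *
a=cam('scene','s0.png');b=cam('top','t0.png')
for c in(a,b): print(-c['R'].T@c['t'],c['R'][2],c['K'][0,0])
print(robot.read_state())
E
```

```text
pics
[ 1.06795706 -0.08931248  0.77827397] [-0.63571182  0.04968772 -0.77032565] 469.3351913876713
[ 0.34620658 -0.01144584  1.02049678] [ 0.09554618 -0.01525611 -0.99530808] 460.46661737193904
{'t': 0.1, 'q': array([ 1.07862013e+00,  1.31116055e-01,  1.48917369e+00, -4.59387595e-06,
        1.52300699e+00, -8.53902602e-02]), 'dq': array([ 0.00032683, -0.00021957, -0.00380804, -0.00147738,  0.00139146,
        0.00109669]), 'joint_torque': array([ 1.35506802e-03, -5.61342323e+01, -4.93096304e+01,  7.68519519e-02,
        2.91265600e-02, -7.84031135e-05]), 'tool_pos': array([0.23710374, 0.55054925, 0.19237241]), 'orientation': array([-6.34483651e-01, -3.07636262e+00,  2.56757465e-03]), 'force': array([-0.16767493,  0.7118423 ,  0.28001184]), 'wrist_torque': array([-0.01260416, -0.03006442, -0.02964643]), 'opening': 0.09269119858460118}
```

View pics/s0.png

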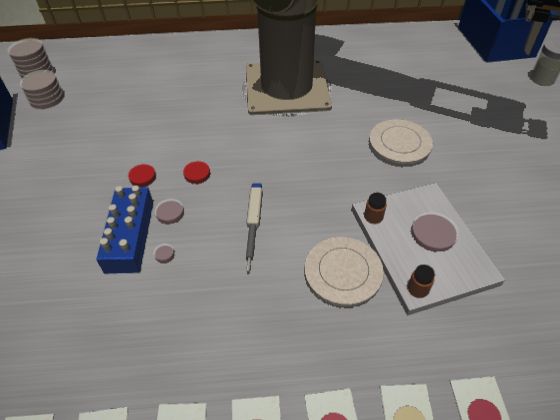

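View pics/t0.png

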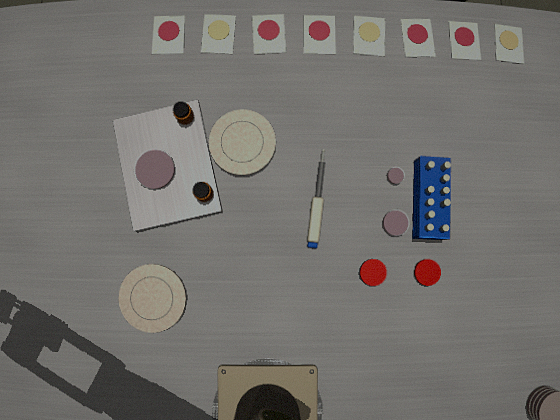

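Scene view: the plate candidates are at (344,270), against the step, and (401,141). In the top view they are (242,142) and (152,298). The one furthest right (smallest y) and against the step is top (242,142). The medium dish is pink at top (396,223), and its red look-alikes are at (373,272) and (427,272). The small dish is at (396,176) and the big dish at (155,169). The jars are at (183,112) and (203,191).

```bash
cat > m.py <<'E'
from h import *
def pink(c):
    hsv=cv2.cvtColor(c['image'],cv2.COLOR_BGR2HSV); h,s,v=cv2.split(hsv)
    m=(((h>160)|(h<6))&(s>25)&(s<130)&(v>70)).astype(np.uint8)*255
    m=cv2.morphologyEx(m,cv2.MORPH_OPEN,np.ones((3,3)))
    return m
def white(c):
    h,s,v=cv2.split(cv2.cvtColor(c['image'],cv2.COLOR_BGR2HSV))
    m=((h>8)&(h<35)&(s>22)&(v>140)).astype(np.uint8)*255
    return cv2.morphologyEx(m,cv2.MORPH_CLOSE,np.ones((7,7)))
def blobs(m,amin=100):
    out=[]
    for k in cv2.findContours(m,cv2.RETR_EXTERNAL,cv2.CHAIN_APPROX_NONE)[0]:
        a=cv2.contourArea(k)
        if a>amin: out.append((a,cv2.fitEllipse(k),k))
    return sorted(out,key=lambda o:-o[0])
def tri(c1,p1,c2,p2):
    o1,d1=ray(c1,p1);o2,d2=ray(c2,p2);d1=d1[0]/np.linalg.norm(d1);d2=d2[0]/np.linalg.norm(d2)
    A=np.c_[d1,-d2];s=np.linalg.lstsq(A,o2-o1,rcond=None)[0]
    a=o1+s[0]*d1;b=o2+s[1]*d2
    return (a+b)/2,np.linalg.norm(a-b)
E
python3 - <<'E'
from m import *
for n in('s0.png','t0.png'):
    c=load(n)
    for nm,f in(('pink',pink),('white',white)):
        for a,e,k in blobs(f(c))[:9]:
            print(n,nm,int(a),np.round(e[0],1),np.round(e[1],1),round(e[2]),np.round(onz(c,e[0],.0)[0],3))
c=load('t0.png')['image']
a=cv2.resize(c[70:250,90:290],None,fx=2.9,fy=2.9,interpolation=2)
b=cv2.resize(c[140:290,350:470],None,fx=2.9,fy=2.9,interpolation=2)
a=a[:435] if 0 else cv2.resize(a,(440,396));b=cv2.resize(b,(317,396));cv2.imwrite('pics/c1.png',np.hstack([a,b]))
E
```

```text
s0.png pink 1176 [434.1 232.5] [34.3 43.8] 113 [0.519 0.261 0.   ]
s0.png pink 427 [169.1 211.9] [21.3 25.8] 66 [ 0.418 -0.289  0.   ]
s0.png pink 213 [163.7 253.9] [15.5 17.7] 52 [ 0.526 -0.291  0.   ]
s0.png white 4050 [343.6 270. ] [65.8 78.4] 103 [0.593 0.06  0.   ]
s0.png white 2002 [400.8 140. ] [40.7 62.7] 101 [0.238 0.259 0.   ]
s0.png white 1475 [284.1  86.6] [50.6 84.9] 95 [-0.002 -0.008  0.   ]
s0.png white 342 [253.9 205.7] [11.3 44.3] 6 [ 0.416 -0.107 -0.   ]
s0.png white 339 [408.  413.2] [14.5 36.1] 90 [0.865 0.119 0.   ]
t0.png pink 1100 [154.3 168.8] [36.8 38.1] 42 [0.541 0.259 0.   ]
t0.png pink 440 [395.4 222.5] [23.4 24.1] 139 [ 0.421 -0.287  0.   ]
t0.png pink 165 [395.2 175.4] [14.4 14.9] 142 [ 0.529 -0.289  0.   ]
t0.png white 3460 [151.5 298. ] [65.6 67.3] 169 [0.252 0.258 0.   ]
t0.png white 3282 [241.7 141.3] [63.6 65.8] 75 [0.605 0.06  0.   ]
t0.png white 358 [315.2 218.8] [ 9.5 57.5] 7 [ 0.429 -0.105  0.   ]
t0.png white 315 [217.1  28. ] [19.  24.9] 122 [0.884 0.124 0.   ]
t0.png white 311 [369.2  30.7] [20.5 20.8] 41 [ 0.882 -0.24   0.   ]
t0.png white 270 [507.9  37.3] [16.4 25.9] 139 [ 0.887 -0.598  0.   ]
```

View pics/c1.png

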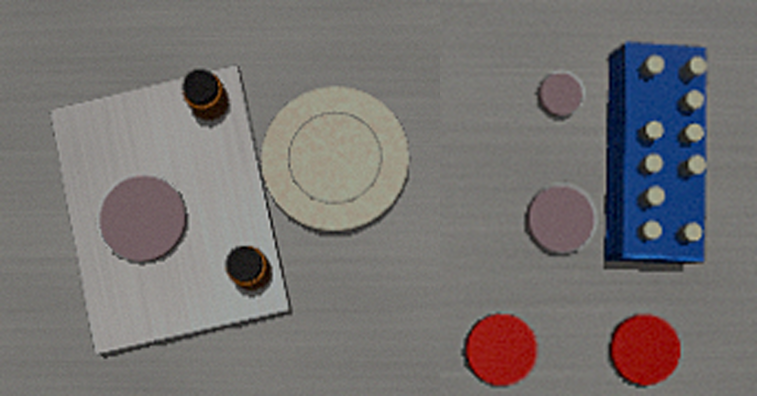

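The crop shows the pink dishes and the plate with its circle beside the step. The red look-alikes are apart from them. Next I'll measure each from both views.

```bash
cat >> m.py <<'E'
def circle(c,uv,r0,r1):
    g=cv2.cvtColor(c['image'],cv2.COLOR_BGR2GRAY); b=cv2.morphologyEx(g,cv2.MORPH_BLACKHAT,np.ones((5,5)))
    y,x=np.nonzero(b>18); d=np.hypot(x-uv[0],y-uv[1]); k=(d>r0)&(d<r1)
    return cv2.fitEllipse(np.c_[x[k],y[k]].astype(np.float32)),k.sum()
E
python3 - <<'E'
from m import *
S=load('s0.png');T=load('t0.png')
es,n1=circle(S,(343.6,268),16,32);et,n2=circle(T,(242,142),16,27)
print(es,n1,et,n2,'plate',tri(S,es[0],T,et[0]),onz(S,es[0],.02),onz(T,et[0],.02))
ps=blobs(pink(S))[:3];pt=blobs(pink(T))[:3]
for n,a,b,z in zip(('big','med','small'),ps,pt,(.037,.015,.014)):
    print(n,'tri',tri(S,a[1][0],T,b[1][0]),'ontop',onz(S,a[1][0],z),onz(T,b[1][0],z))
    # diameters at top height in the top view
    P=onz(T,b[2].reshape(-1,2),z)[:,:2]; Q=onz(S,a[2].reshape(-1,2),z)[:,:2]
    print('  circ',[ (np.round(x[0],4),round(x[1],4)) for x in map(cv2.minEnclosingCircle,(P.astype(np.float32),Q.astype(np.float32)))])
# step, jars, rack, pipette
h,s,v=cv2.split(cv2.cvtColor(T['image'],cv2.COLOR_BGR2HSV))
for nm,c in(('T',T),('S',S)):
    h,s,v=cv2.split(cv2.cvtColor(c['image'],cv2.COLOR_BGR2HSV))
    m=((v<45)).astype(np.uint8)*255
    for a,e,k in blobs(m,60):
        if a<800: print(nm,'dark',a,np.round(e[0],1),np.round(e[1],1),np.round(onz(c,e[0],.058)[0],3))
    m=((h>105)&(h<130)&(s>150)).astype(np.uint8)*255
    for a,e,k in blobs(m,300): print(nm,'blue',a,np.round(onz(c,cv2.boxPoints(cv2.minAreaRect(k)),.05)[:,:2],3).tolist())
# step edge corners in top view, by eye from crop (scale 2.2): 
cor=np.array([[52,110],[238,66],[291,311],[99,354]])/2.2+[90,70]
g=cv2.cvtColor(T['image'],cv2.COLOR_BGR2GRAY)
cor=cv2.cornerSubPix(g,cor.astype(np.float32).reshape(-1,1,2),(4,4),(-1,-1),(3,30,.01)).reshape(-1,2)
P=onz(T,cor,.022);print(cor,np.round(P,4),np.linalg.norm(np.diff(P,axis=0),axis=1))
E
```

```text
((343.4949035644531, 268.6390380859375), (41.707801818847656, 49.69223403930664), 102.42240142822266) 224 ((241.70755004882812, 141.27291870117188), (41.006351470947266, 42.09114456176758), 80.75125122070312) 166 plate (array([0.60045695, 0.05816357, 0.01707374]), np.float64(0.0022576483084695985)) [[0.60217092 0.05646656 0.02      ]] [[0.59990083 0.05907737 0.02      ]]
big tri (array([0.53657462, 0.25099144, 0.02425589]), np.float64(0.0021714634917020404)) ontop [[0.54556342 0.24410094 0.037     ]] [[0.53440591 0.24872121 0.037     ]]
  circ [(array([0.5347, 0.2489]), 0.0432), (array([0.5445, 0.2435]), 0.0455)]
med tri (array([ 0.42098727, -0.28664021,  0.00377116]), np.float64(0.0017778766013445422)) ontop [[ 0.43016438 -0.28468346  0.015     ]] [[ 0.4201575  -0.28269048  0.015     ]]
  circ [(array([ 0.4207, -0.2828]), 0.0282), (array([ 0.4302, -0.284 ]), 0.0306)]
small tri (array([ 0.52823349, -0.28915602,  0.00337964]), np.float64(0.0021682985786246004)) ontop [[ 0.5354221  -0.28752156  0.014     ]] [[ 0.5262978  -0.28514459  0.014     ]]
  circ [(array([ 0.5267, -0.2853]), 0.0
[... 374 characters left out ...]
 [  4.9 107.9] [11.7 71.2] [ 0.1   -0.703  0.058]
S dark 260.5 [423.8 274.3] [17.9 18.7] [0.65  0.19  0.058]
S dark 189.0 [376.6 200.5] [15.2 16. ] [0.472 0.141 0.058]
S dark 80.5 [511.1   8.2] [ 5.  24.8] [-0.267  0.722  0.058]
S blue 3335.0 [[-0.346, 0.583], [-0.325, 0.89], [0.011, 0.732], [-0.009, 0.472]]
S blue 2211.0 [[0.584, -0.402], [0.363, -0.404], [0.395, -0.31], [0.609, -0.322]]
S blue 469.0 [[0.237, -0.677], [-0.037, -0.761], [-0.034, -0.731], [0.239, -0.652]]
[[113.06544 119.80403]
 [197.19324  99.9056 ]
 [221.37994 211.08284]
 [134.50371 230.47733]] [[0.6512 0.3536 0.022 ]
 [0.6956 0.1612 0.022 ]
 [0.4436 0.1014 0.022 ]
 [0.4001 0.293  0.022 ]] [0.19752475 0.25903628 0.19636853]
```

```bash
cat > plan.py <<'E'
import numpy as np,sys
from scipy.spatial.transform import Rotation as R
from plant import robot
def plan(x,y,z,head=None):
    s=robot.read_state(); r=R.from_rotvec(s['orientation']); M=r.as_matrix()
    if head is not None:
        yh=np.degrees(np.arctan2(M[1,1],M[0,1])); d=(head-yh+90)%180-90
        h=np.radians(yh+d); yv=np.array([np.cos(h),np.sin(h),0]); zv=np.array([0,0,-1.]); G=np.c_[np.cross(yv,zv),yv,zv]
        print('turn deg',np.round(np.degrees((r.inv()*R.from_matrix(G)).as_rotvec()),2)); M=G
    dw=np.array([x,y,z])-s['tool_pos']
    print('t',round(s['t'],2),'tcp',np.round(s['tool_pos'],4),'shift after turn cm',np.round(M.T@dw*100,2),'F',np.round(s['force'],1),'open',round(s['opening'],4))
if __name__=='__main__': plan(*map(float,sys.argv[1:]))
E
python3 plan.py .521 .300 .193 18.5
```

```text
turn deg [-9.000e-02  3.000e-02  4.819e+01]
t 0.1 tcp [0.2371 0.5505 0.1924] shift after turn cm [-32.77  18.97  -0.06] F [-0.2  0.7  0.3] open 0.0927
```

```bash
python3 -m inch '[[[0,0,0,0,0,8,-0.29],[0,0,0,0,0,8,-0.29],[0,0,0,0,0,8,-0.29],[0,0,0,0,0,8,-0.29],[0,0,0,0,0,8,-0.29]]]' 10
python3 -m inch '[[[0,0,0,0,0,8.2,-0.29],[-3.5,2,0,0,0,0,-0.29],[-3.5,2,0,0,0,0,-0.29],[-3.5,2,0,0,0,0,-0.29],[-3.5,2,0,0,0,0,-0.29]]]'
python3 -m inch '[[[-3.5,2,0,0,0,0,-0.29],[-3.5,2,0,0,0,0,-0.29],[-3.5,2,0,0,0,0,-0.29],[-3.5,2,0,0,0,0,-0.29],[-3.5,2,0,0,0,0,-0.29]]]'
python3 -m inch '[[[0,0,0,0,0,0,-0.29],[0,0,0,0,0,0,-0.29]]]'
python3 plan.py .521 .300 .026 18.5
```

```text
t: 0.6
tool_pos: [0.2372, 0.5507, 0.1927]
orientation: [1.656, 2.669, -0.002]
force: [0.3, 0.3, -0.4]
opening: 0.0611
t: 1.1
tool_pos: [0.3583, 0.4424, 0.1929]
orientation: [-1.835, -2.55, 0.001]
force: [-0.4, 0.7, 0.8]
opening: 0.0601
t: 1.6
tool_pos: [0.5088, 0.308, 0.1929]
orientation: [-1.835, -2.549, 0.001]
force: [0.5, 0.7, 0.7]
opening: 0.06
t: 1.8
tool_pos: [0.5081, 0.3086, 0.1927]
orientation: [-1.838, -2.547, 0.002]
force: [-0.2, 0.4, -0.6]
opening: 0.06
turn deg [-0.08 -0.01 -0.13]
t 1.8 tcp [0.5081 0.3086 0.1927] shift after turn cm [-1.22  0.95 16.67] F [-0.2  0.4 -0.6] open 0.06
```

```bash
python3 -m inch '[[[-1.2,0.95,2,0,0,0,-0.29],[0,0,4,0,0,0,-0.29],[0,0,4,0,0,0,-0.29],[0,0,3.5,0,0,0,-0.29],[0,0,2,0,0,0,-0.29]]]'
python3 -m inch '[[[0,0,1,0,0,0,-0.29],[0,0,0,0,0,0,-0.29],[0,0,0,0,0,0,-0.29]]]'
python3 plan.py .521 .300 .026 18.5
python3 - <<'E'
from m import *
a=cam('scene','s1.png');b=cam('top','t1.png')
p=robot.read_state()['tool_pos']
out=[]
for c in(a,b):
    u=proj(c,[p,[.5375,.2495,.029],[.601,.0578,.02]]);print(u)
    im=c['image'].copy()
    for x in u: cv2.drawMarker(im,tuple(int(round(k)) for k in x),(0,255,0),0,5)
    x,y=[int(k) for k in u[1]]
    x0=max(0,x-65);y0=max(0,y-75);out.append(cv2.resize(im[y0:y0+150,x0:x0+130],(390,450),interpolation=2))
cv2.imwrite('pics/c2.png',np.hstack(out))
E
```

```text
t: 2.3
tool_pos: [0.5173, 0.3013, 0.0344]
orientation: [-1.832, -2.549, 0.007]
force: [-0.2, -0.4, -0.6]
opening: 0.0601
t: 2.6
tool_pos: [0.5212, 0.302, 0.0297]
orientation: [1.834, 2.55, 0.002]
force: [0.5, 0.2, -0.2]
opening: 0.0603
turn deg [ 0.09 -0.02  0.04]
t 2.6 tcp [0.5212 0.302  0.0297] shift after turn cm [-0.18 -0.09  0.37] F [ 0.5  0.2 -0.2] open 0.0603
[[458.09136767 223.06605435]
 [434.6662896  231.42951876]
 [344.09268741 268.06220492]]
[[131.24408052 174.98020212]
 [154.94246385 168.12057597]
 [242.28827761 140.79283305]]
```

View pics/c2.png

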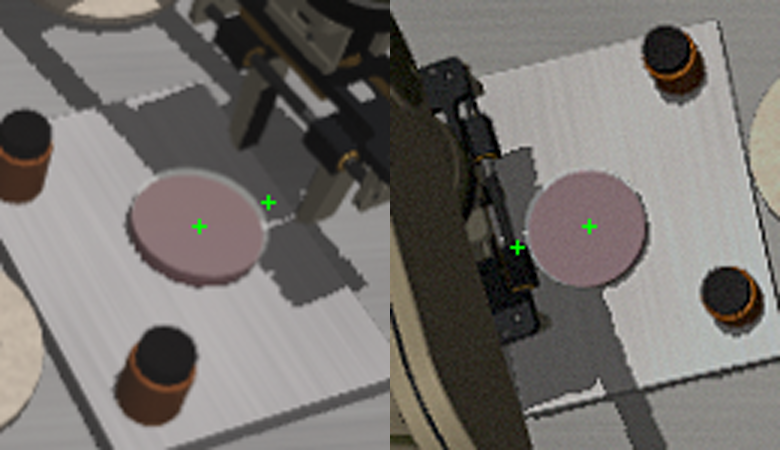

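```bash
python3 - <<'E'
from m import *
c=load('s1.png');p=np.array([.5212,.302,.0297]);y=np.array([.948,.317,0]);x=np.array([-.317,.948,0])
u=proj(c,[p+y*a+x*b for a in(-.047,-.030,.030,.047) for b in(-.0075,.0075)])
print(np.round((u-[434-65,231-75])*3))
E
```

```text
[[216. 155.]
 [234. 148.]
 [231. 172.]
 [249. 166.]
 [285. 238.]
 [303. 230.]
 [301. 257.]
 [319. 249.]]
```

```bash
python3 -m inch '[[[0,0,0.35,0,0,0,-0.29],[0,0,0,0,0,0,-0.29],[0,0,0,0,0,0,-0.29]]]'
python3 - <<'E'
from m import *
c=cam('scene','s2.png');s=robot.read_state();p=s['tool_pos'];print(p,s['opening']);y=np.array([.948,.317,0]);x=np.array([-.317,.948,0])
u=proj(c,[p+y*a+x*b for a in(-.047,-.030,.030,.047) for b in(-.0075,.0075)])
im=cv2.resize(c['image'][170:270,420:500],None,fx=7,fy=6,interpolation=2)
im=cv2.convertScaleAbs(im,alpha=2,beta=0)
for q in (u-[420,170])*[7,6]: cv2.circle(im,tuple(int(v) for v in q),4,(0,255,0),-1)
cv2.imwrite('pics/c3.png',im)
E
```

```text
t: 3.0
tool_pos: [0.521, 0.3011, 0.0251]
orientation: [1.836, 2.549, 0.001]
force: [0.2, -0.1, 0.6]
opening: 0.0603
[0.52091445 0.30104378 0.02504995] 0.05978864858896885
```

View pics/c3.png

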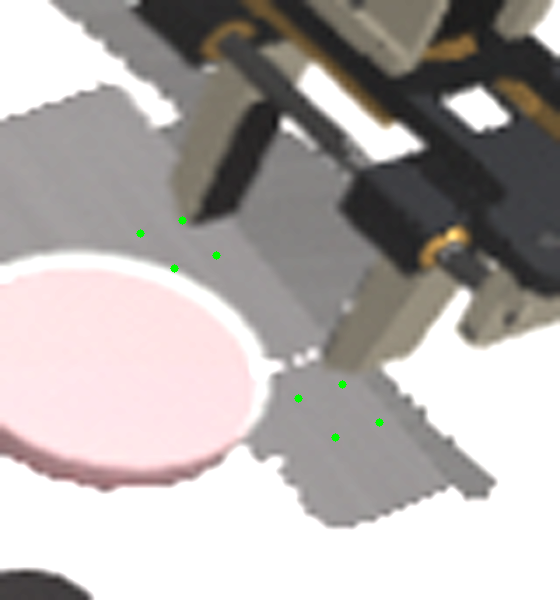

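The tips appear about 7 px above where I predicted them, so I'll check the height by touch.

```bash
python3 -m inch '[[[0,0,0.1,0,0,0,-0.29],[0,0,0,0,0,0,-0.29],[0,0,0,0,0,0,-0.29]]]'
python3 -m inch '[[[0,0,0.1,0,0,0,-0.29],[0,0,0,0,0,0,-0.29],[0,0,0,0,0,0,-0.29]]]'
python3 -m inch '[[[0,0,0.1,0,0,0,-0.29],[0,0,0,0,0,0,-0.29],[0,0,0,0,0,0,-0.29]]]'
python3 -m inch '[[[0,0,0.1,0,0,0,-0.29],[0,0,0,0,0,0,-0.29],[0,0,0,0,0,0,-0.29]]]' |grep -E 'pos|force'
```

```text
t: 3.35
tool_pos: [0.5208, 0.301, 0.0238]
orientation: [-1.836, -2.549, 0.0]
force: [0.7, -0.4, 0.9]
opening: 0.0603
t: 3.65
tool_pos: [0.5208, 0.301, 0.0228]
orientation: [-1.836, -2.549, 0.0]
force: [-0.0, -0.2, -0.3]
opening: 0.0599
t: 3.95
tool_pos: [0.5207, 0.301, 0.0218]
orientation: [-1.836, -2.549, 0.0]
force: [0.2, 0.3, 0.4]
opening: 0.0596
tool_pos: [0.5208, 0.301, 0.0208]
force: [-0.4, 0.3, 0.5]
```

```bash
for i in 1; do python3 -m inch '[[[0,0,0.1,0,0,0,-0.29],[0,0,0,0,0,0,-0.29],[0,0,0.1,0,0,0,-0.29],[0,0,0,0,0,0,-0.29]]]' |grep -E 'pos|force'
python3 -m inch '[[[0,0,0.1,0,0,0,-0.29],[0,0,0,0,0,0,-0.29],[0,0,0,0,0,0,-0.29]]]' |grep -E 'pos|force'; done
python3 - <<'E'
from m import *
c=cam('scene','s3.png');p=robot.read_state()['tool_pos']
im=cv2.resize(c['image'][170:270,420:500],None,fx=7,fy=6,interpolation=2)
g=cv2.absdiff(load('s2.png')['image'],c['image']);print(p,g.max())
E
```

```text
tool_pos: [0.5207, 0.301, 0.0186]
force: [0.2, 0.4, 0.6]
tool_pos: [0.5208, 0.301, 0.0178]
force: [-0.6, -0.3, -0.6]
[0.52080908 0.3010248  0.01785053] 130
```

```bash
python3 -m inch '[[[0,0,0.1,0,0,0,-0.29],[0,0,0,0,0,0,-0.29],[0,0,0.1,0,0,0,-0.29],[0,0,0,0,0,0,-0.29]]]' |grep -E 'pos|force'
python3 -m inch '[[[0,0,0.1,0,0,0,-0.29],[0,0,0,0,0,0,-0.29],[0,0,0.1,0,0,0,-0.29],[0,0,0,0,0,0,-0.29]]]' |grep -E 'pos|force'
python3 - <<'E'
from m import *
c=cam('scene','s4.png');s=robot.read_state();p=s['tool_pos'];print(p,s['force'],s['opening']);y=np.array([.948,.317,0]);x=np.array([-.317,.948,0])
u=proj(c,[p+y*a+x*b for a in(-.047,-.030,.030,.047) for b in(-.0075,.0075)])
im=cv2.resize(c['image'][170:270,420:500],None,fx=7,fy=6,interpolation=2)
im=cv2.convertScaleAbs(im,alpha=2,beta=0)
for q in (u-[420,170])*[7,6]: cv2.circle(im,tuple(int(v) for v in q),4,(0,255,0),-1)
cv2.imwrite('pics/c4.png',im)
E
```

```text
tool_pos: [0.5207, 0.301, 0.0157]
force: [0.2, 0.2, -0.1]
tool_pos: [0.5207, 0.301, 0.0137]
force: [0.1, -0.4, 0.4]
[0.52074439 0.30098845 0.01373917] [-0.00748377  0.28099917 -0.12739905] 0.05959127277852384
```

View pics/c4.png

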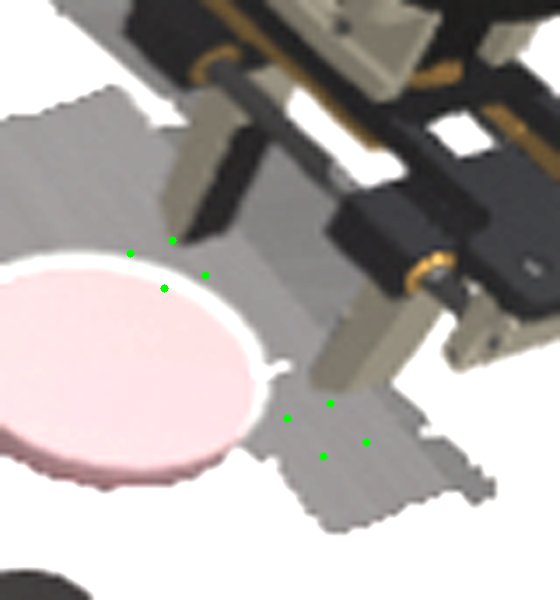

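```bash
python3 - <<'E'
from m import *
c=load('s4.png');p=np.array([.5207,.301,.0137])
b=proj(c,[p])
for d in([0,0,.01],[.01,0,0],[0,.01,0]): print(d,proj(c,[p+d])-b)
E
python3 -m inch '[[[0,0,0.1,0,0,0,-0.29],[0,0,0,0,0,0,-0.29],[0,0,0.1,0,0,0,-0.29],[0,0,0,0,0,0,-0.29]]]' |grep -E 'pos|force'
python3 -m inch '[[[0,0,0.1,0,0,0,-0.29],[0,0,0,0,0,0,-0.29],[0,0,0.1,0,0,0,-0.29],[0,0,0,0,0,0,-0.29]]]' |grep -E 'pos|force'
```

```text
[0, 0, 0.01] [[ 1.35203556 -2.97848293]]
[0.01, 0, 0] [[1.52569276 3.91388943]]
[0, 0.01, 0] [[ 4.74943157 -0.33578714]]
tool_pos: [0.5207, 0.301, 0.0116]
force: [0.4, -0.5, 0.4]
tool_pos: [0.5207, 0.301, 0.0097]
force: [-0.2, 0.2, 0.7]
```

```bash
for k in 1; do python3 -m inch '[[[0,0,0.1,0,0,0,-0.29],[0,0,0,0,0,0,-0.29],[0,0,0.1,0,0,0,-0.29],[0,0,0,0,0,0,-0.29],[0,0,0,0,0,0,-0.29]]]' |grep -E 'pos|force'
python3 -m inch '[[[0,0,0.1,0,0,0,-0.29],[0,0,0,0,0,0,-0.29],[0,0,0.1,0,0,0,-0.29],[0,0,0,0,0,0,-0.29],[0,0,0,0,0,0,-0.29]]]' |grep -E 'pos|force'
done
```

```text
tool_pos: [0.5208, 0.301, 0.0078]
force: [0.8, 0.9, -0.4]
tool_pos: [0.5208, 0.301, 0.0058]
force: [-0.0, -0.0, 0.3]
```

```bash
python3 - <<'E'
from m import *
c=cam('scene','s5.png');s=robot.read_state();p=s['tool_pos'];print(p,s['force'],s['t']);y=np.array([.948,.317,0]);x=np.array([-.317,.948,0])
im=cv2.resize(c['image'][160:270,410:500],None,fx=7,fy=5.45,interpolation=2)
im=cv2.convertScaleAbs(im,alpha=2,beta=0)
for dz,col in((.0,(0,0,255)),(.024,(0,255,0))):
    u=proj(c,[p+[0,0,dz]+y*a+x*b for a in(-.047,-.030,.030,.047) for b in(-.0075,.0075)])
    for q in (u-[410,160])*[7,5.45]: cv2.circle(im,tuple(int(v) for v in q),3,col,-1)
cv2.imwrite('pics/c5.png',im)
E
```

```text
[0.52081399 0.30103636 0.00583741] [-0.087341    0.20984884 -0.21074391] 7.7
```

View pics/c5.png

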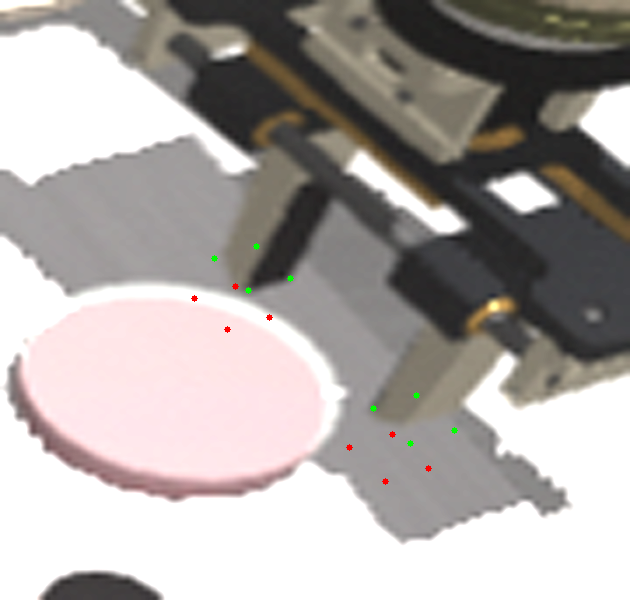

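The green points, drawn 24 mm above the reported TCP, match the finger tips at (250,290) and (375,412). The reported z is therefore about 24 mm too low, and I'll pin the exact figure by touch.

```bash
python3 -m inch '[[[0,0,0.2,0,0,0,-0.29],[0,0,0.2,0,0,0,-0.29],[0,0,0,0,0,0,-0.29],[0,0,0,0,0,0,-0.29]]]' |grep -E 'pos|force'
python3 -m inch '[[[0,0,0.1,0,0,0,-0.29],[0,0,0,0,0,0,-0.29]]]' |grep -E 'pos|force'
python3 -m inch '[[[0,0,0.1,0,0,0,-0.29],[0,0,0,0,0,0,-0.29]]]' |grep -E 'pos|force'
python3 -m inch '[[[0,0,0.1,0,0,0,-0.29],[0,0,0,0,0,0,-0.29]]]' |grep -E 'pos|force'
```

```text
tool_pos: [0.5207, 0.301, 0.0016]
force: [0.4, -0.3, -0.1]
tool_pos: [0.5208, 0.301, 0.0007]
force: [-0.5, -0.6, 0.1]
tool_pos: [0.5207, 0.301, -0.0003]
force: [0.1, -1.1, -0.3]
tool_pos: [0.5207, 0.301, -0.0013]
force: [0.2, -0.2, 0.2]
```

```bash
python3 -m inch '[[[0,0,0.1,0,0,0,-0.29],[0,0,0,0,0,0,-0.29]]]' |grep -E 'pos|force'
python3 -m inch '[[[0,0,0.1,0,0,0,-0.29],[0,0,0,0,0,0,-0.29]]]' |grep -E 'pos|force'
python3 -m inch '[[[0,0,0.05,0,0,0,-0.29],[0,0,0,0,0,0,-0.29]]]' |grep -E 'pos|force'
```

```text
tool_pos: [0.5207, 0.301, -0.0023]
force: [0.2, -0.5, 0.0]
tool_pos: [0.5209, 0.3011, -0.003]
force: [-0.9, -0.5, 2.0]
tool_pos: [0.521, 0.3011, -0.003]
force: [-2.6, -1.2, 6.9]
```

```bash
python3 -m inch '[[[0,0,-0.35,0,0,0,-0.29],[-0.5,0,0,0,0,0,-0.29],[-0.5,0,0,0,0,0,-0.29],[-0.5,0,0,0,0,0,-0.29],[-0.8,0,0,0,0,0,-0.29]]]' |grep -E 'pos|force'
python3 -m inch '[[[-0.8,0,0,0,0,0,-0.29],[-0.8,0,0,0,0,0,-0.29],[-0.8,0,0,0,0,0,-0.29],[-0.8,0,0,0,0,0,-0.29],[-0.8,0,0,0,0,0,-0.29]]]' |grep -E 'pos|force'
python3 -m inch '[[[-0.8,0,0,0,0,0,-0.29],[-0.8,0,0,0,0,0,-0.29],[-0.8,0,0,0,0,0,-0.29],[-0.4,0,0,0,0,0,-0.29],[0,0,0,0,0,0,-0.29]]]' |grep -E 'pos|force'
cat > look.py <<'E'
from m import *
import sys
n=sys.argv[1]; S=cam('scene','s'+n+'.png');T=cam('top','t'+n+'.png')
for nm,c in(('S',S),('T',T)):
    for a,e,k in blobs(pink(c),60)[:5]: print(nm,int(a),np.round(e[0],1),np.round(e[1],1),'z7/29/27:',*[np.round(onz(c,e[0],z)[0,:2],4) for z in(.007,.029,.027)])
E
python3 look.py 6; python3 plan.py .588 .0967 0 18.5
```

```text
tool_pos: [0.5281, 0.2789, -0.0003]
force: [-0.5, 0.5, -0.1]
tool_pos: [0.541, 0.2405, -0.0002]
force: [-0.7, 0.3, -0.1]
tool_pos: [0.55, 0.2141, -0.0001]
force: [0.6, -0.3, 0.1]
S 1302 [399.9 246. ] [37.  44.9] z7/29/27: [0.5514 0.1797] [0.5662 0.172 ] [0.5648 0.1727]
S 441 [169.4 212. ] [21.6 26.1] z7/29/27: [ 0.424  -0.2861] [ 0.4423 -0.2805] [ 0.4407 -0.281 ]
S 223 [164.1 254. ] [16. 18.] z7/29/27: [ 0.5308 -0.2886] [ 0.5461 -0.2829] [ 0.5448 -0.2834]
T 881 [191.5 155.9] [30.  39.3] z7/29/27: [0.5696 0.1728] [0.5647 0.1688] [0.5652 0.1691]
T 443 [395.3 222.5] [23.7 23.9] z7/29/27: [ 0.4207 -0.2848] [ 0.4191 -0.2788] [ 0.4192 -0.2794]
T 169 [395.1 175.2] [14.3 15.3] z7/29/27: [ 0.5281 -0.2869] [ 0.5241 -0.2809] [ 0.5245 -0.2814]
turn deg [ 0.01 -0.   -0.02]
t 10.9 tcp [ 5.498e-01  2.148e-01 -1.000e-04] shift after turn cm [-1.241e+01 -1.200e-01 -1.000e-02] F [ 0.5 -0.4 -0.1] open 0.0601
```

```bash
python3 -m inch '[[[-0.8,0,0,0,0,0,-0.29],[-0.8,0,0,0,0,0,-0.29],[-0.8,0,0,0,0,0,-0.29],[-0.8,0,0,0,0,0,-0.29],[-0.8,0,0,0,0,0,-0.29]]]' |grep -E 'pos|force'
python3 -m inch '[[[-0.8,0,0,0,0,0,-0.29],[-0.8,0,0,0,0,0,-0.29],[-0.8,0,0,0,0,0,-0.29],[-0.8,0,0,0,0,0,-0.29],[-0.8,0,0,0,0,0,-0.29]]]' |grep -E 'pos|force'
python3 -m inch '[[[-0.8,0,0,0,0,0,-0.29],[-0.8,0,0,0,0,0,-0.29],[-0.8,0,0,0,0,0,-0.29],[-0.5,0,0,0,0,0,-0.29],[0,0,0,0,0,0,-0.29]]]' |grep -E 'pos|force'
python3 look.py 7; python3 plan.py .588 .0967 0 18.5
python3 - <<'E'
from m import *
S=load('s7.png');print(proj(S,[[.6022,.0565,.027]]))
cv2.imwrite('pics/c7.png',np.hstack([cv2.resize(load('%s7.png'%k)['image'][y:y+110,x:x+100],None,fx=4,fy=4,interpolation=2) for k,x,y in(('s',300,210),('t',190,90))]))
E
```

```text
tool_pos: [0.5626, 0.176, -0.0001]
force: [-0.5, 0.5, -0.1]
tool_pos: [0.5752, 0.1381, -0.0003]
force: [-0.5, -0.0, 0.8]
tool_pos: [0.5846, 0.1106, -0.0001]
force: [-0.4, -0.5, 0.0]
S 1416 [350.3 265.3] [39.6 45.5] z7/29/27: [0.5877 0.0733] [0.6014 0.0687] [0.6002 0.0691]
S 442 [169.4 212.1] [21.6 26.2] z7/29/27: [ 0.4241 -0.286 ] [ 0.4424 -0.2804] [ 0.4408 -0.2809]
S 223 [164.1 254. ] [16. 18.] z7/29/27: [ 0.5309 -0.2885] [ 0.5462 -0.2829] [ 0.5448 -0.2834]
T 483 [244.7 141.4] [17.9 39.6] z7/29/27: [0.603  0.0532] [0.5974 0.0518] [0.598 0.052]
T 442 [395.4 222.6] [23.7 23.8] z7/29/27: [ 0.4207 -0.2848] [ 0.419  -0.2788] [ 0.4192 -0.2794]
T 168 [395.1 175.2] [14.3 15.2] z7/29/27: [ 0.528  -0.2869] [ 0.5241 -0.2809] [ 0.5244 -0.2815]
turn deg [ 0.   -0.   -0.02]
t 12.5 tcp [ 5.843e-01  1.113e-01 -1.000e-04] shift after turn cm [-1.5  -0.11 -0.01] F [-0.1  0.3 -0.1] open 0.0599
[[343.85722668 266.65543798]]
```

View pics/c7.png

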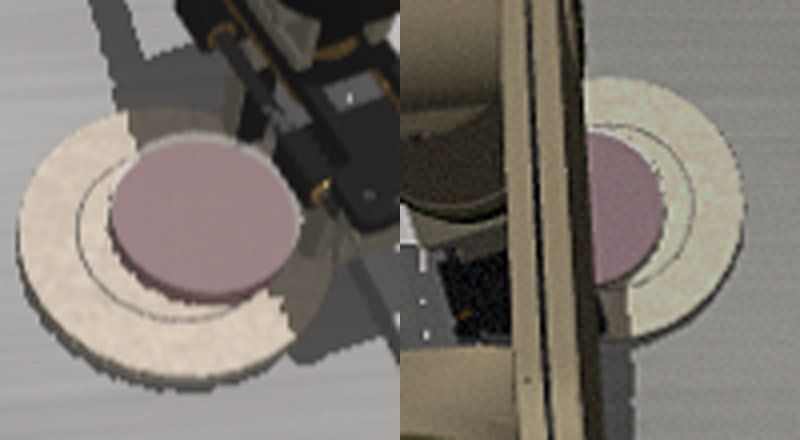

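Scene crop: the dish is on the plate, still inside the grey circle's near edge by about 12 mm. The remaining push is about 12.5 mm.

```bash
python3 -m inch '[[[-0.3,-0.03,0,0,0,0,-0.29],[-0.3,-0.03,0,0,0,0,-0.29],[-0.3,-0.03,0,0,0,0,-0.29],[-0.25,-0.03,0,0,0,0,-0.29],[-0.1,0,0,0,0,0,-0.29]]]' |grep -E 'pos|force'
python3 -m inch '[[[0,0,0,0,0,0,-0.29],[0.3,0,0,0,0,0,-0.29],[2,0,0,0,0,0,-0.29],[3,0,-3,0,0,0,-0.29],[0,0,-5,0,0,0,-0.29]]]' |grep -E 'pos|force'
python3 -m inch '[[[2,0,-5,0,0,0,-1],[4.5,0,-2,0,0,0,-1],[4.5,0,0,0,0,0,-1],[4.5,0,0,0,0,0,-1],[4.5,0,0,0,0,0,-1]]]' |grep -E 'pos|force'
python3 look.py 8
python3 - <<'E'
from m import *
for k,p in(('s',(.6022,.0565,.027)),('t',(.5999,.0591,.027))):
    print(k,proj(load(k+'8.png'),[p]))
cv2.imwrite('pics/c8.png',np.hstack([cv2.resize(load('%s8.png'%k)['image'][y:y+110,x:x+100],None,fx=4,fy=4,interpolation=2) for k,x,y in(('s',300,210),('t',190,90))]))
E
```

```text
tool_pos: [0.5871, 0.0988, -0.0002]
force: [0.7, 1.0, -0.1]
tool_pos: [0.5653, 0.1517, 0.0761]
force: [1.4, -0.7, 0.0]
tool_pos: [0.5066, 0.3395, 0.1468]
force: [0.6, 0.3, 0.8]
S 1409 [344.7 266.8] [39.6 45.4] z7/29/27: [0.5902 0.0619] [0.6038 0.0576] [0.6026 0.058 ]
S 430 [169.1 211.9] [21.4 25.8] z7/29/27: [ 0.4235 -0.2867] [ 0.4419 -0.2811] [ 0.4402 -0.2816]
S 214 [163.8 253.9] [15.7 17.6] z7/29/27: [ 0.5307 -0.2892] [ 0.546  -0.2835] [ 0.5446 -0.284 ]
T 1115 [240.7 140.7] [37.5 38. ] z7/29/27: [0.6045 0.0622] [0.5989 0.0606] [0.5994 0.0608]
T 441 [395.4 222.5] [23.6 23.9] z7/29/27: [ 0.4208 -0.2848] [ 0.4192 -0.2789] [ 0.4193 -0.2794]
T 173 [395.3 175.3] [14.6 15.3] z7/29/27: [ 0.5279 -0.2873] [ 0.5239 -0.2813] [ 0.5243 -0.2818]
s [[343.85722668 266.65543798]]
t [[241.48540019 140.49053673]]
```

The big dish is 1.5 mm off the plate centre in both views, so I'm going for the medium dish. Reported z is 25 mm below true tip height.

```bash
python3 -m inch '[[[0,0,0,0,0,7.2,-1],[0,0,0,0,0,7.2,-1],[0,0,0,0,0,7.1,-0.63],[0,0,0,0,0,0,-0.63],[0,0,0,0,0,0,-0.63]]]' |grep -E 'pos|ori'
python3 plan.py .4222 -.2856 .1 -3
```

```text
tool_pos: [0.5074, 0.3373, 0.1462]
orientation: [2.275, 2.166, -0.0]
turn deg [-0.    0.01  0.18]
t 14.6 tcp [0.5074 0.3373 0.1462] shift after turn cm [-62.65  -5.25   4.62] F [ 0.5 -0.9  0.5] open 0.0768
```

```bash
python3 -m inch '[[[-4.4,-0.4,0,0,0,0,-0.63],[-4.4,-0.4,0,0,0,0,-0.63],[-4.4,-0.4,0,0,0,0,-0.63],[-4.4,-0.4,0,0,0,0,-0.63],[-4.4,-0.4,0,0,0,0,-0.63]]]' |grep -E 'pos'
python3 -m inch '[[[-4.4,-0.4,0,0,0,0,-0.63],[-4.4,-0.4,0,0,0,0,-0.63],[-4.4,-0.4,0,0,0,0,-0.63],[-4.4,-0.4,0,0,0,0,-0.63],[-4.4,-0.4,0,0,0,0,-0.63]]]' |grep -E 'pos'
python3 -m inch '[[[-4.4,-0.4,0,0,0,0,-0.63],[-4.4,-0.4,0,0,0,0,-0.63],[-4.4,-0.4,0,0,0,0,-0.63],[-4.4,-0.4,0,0,0,0,-0.63],[0,0,0,0,0,0,-0.63]]]' |grep -E 'pos'
python3 -m inch '[[[0,0,0,0,0,0,-0.63],[0,0,0,0,0,0,-0.63]]]' |grep -E 'pos'
python3 plan.py .4222 -.2856 -.019 -3
python3 look.py 9|grep ^S
```

```text
tool_pos: [0.4753, 0.1173, 0.1463]
tool_pos: [0.4437, -0.1015, 0.1466]
tool_pos: [0.4176, -0.2794, 0.1465]
tool_pos: [0.419, -0.2738, 0.1461]
turn deg [-0.01 -0.03  0.09]
t 16.3 tcp [ 0.419  -0.2738  0.1461] shift after turn cm [-1.16  0.38 16.51] F [-0.7 -0.7 -0. ] open 0.0759
S 1416 [344.6 266.8] [39.6 45.6] z7/29/27: [0.5902 0.0617] [0.6039 0.0574] [0.6026 0.0578]
S 444 [169.3 212.1] [21.9 26. ] z7/29/27: [ 0.4241 -0.2863] [ 0.4425 -0.2807] [ 0.4408 -0.2812]
S 217 [163.8 254. ] [16.  17.6] z7/29/27: [ 0.5308 -0.2892] [ 0.5461 -0.2835] [ 0.5447 -0.284 ]
```

```bash
python3 -m inch '[[[-1.2,0.4,4,0,0,0,-0.63],[0,0,4,0,0,0,-0.63],[0,0,3,0,0,0,-0.63],[0,0,2,0,0,0,-0.63],[0,0,0,0,0,0,-0.63]]]' |grep -E 'pos|force'
python3 plan.py .4222 -.2856 -.019 -3
python3 -m inch '[[[0,0,1,0,0,0,-0.63],[0,0,1,0,0,0,-0.63],[0,0,0.8,0,0,0,-0.63],[0,0,0.5,0,0,0,-0.63],[0,0,0,0,0,0,-0.63]]]' |grep -E 'pos|force'
python3 plan.py .4222 -.2856 -.019 -3
```

```text
tool_pos: [0.4204, -0.2836, 0.0129]
force: [0.1, -0.0, 0.9]
turn deg [-0.28 -0.22  0.12]
t 16.9 tcp [ 0.4204 -0.2836  0.0129] shift after turn cm [-0.19  0.19  3.19] F [ 0.1 -0.   0.9] open 0.0756
tool_pos: [0.422, -0.2864, -0.0174]
force: [0.2, 0.4, 0.1]
turn deg [-0.05 -0.04 -0.01]
t 17.4 tcp [ 0.422  -0.2864 -0.0174] shift after turn cm [0.08 0.02 0.16] F [0.2 0.4 0.1] open 0.0758
```

```bash
python3 -m inch '[[[0,0,0.15,0,0,0,-0.4],[0,0,0,0,0,0,-0.2],[0,0,0,0,0,0,0],[0,0,0,0,0,0,0],[0,0,0,0,0,0,0]]]' 8
python3 -m inch '[[[0,0,0,0,0,0,0],[0,0,-0.5,0,0,0,0],[0,0,-1.5,0,0,0,0],[0,0,-3,0,0,0,0],[0,0,0,0,0,0,0]]]' |grep -E 'pos|force|open'
python3 look.py 10|grep -v ' 2..'; python3 plan.py .6006 .0586 .09 
```

```text
t: 17.9
tool_pos: [0.4226, -0.2869, -0.018]
orientation: [2.279, 2.162, 0.0]
force: [-0.2, 0.0, 0.8]
opening: 0.0599
tool_pos: [0.4252, -0.289, 0.0371]
force: [1.2, -0.3, 0.7]
opening: 0.0594
T 1118 [240.7 140.7] [37.5 38. ] z7/29/27: [0.6045 0.0623] [0.5989 0.0607] [0.5994 0.0608]
T 149 [394.7 175.4] [13.1 15.6] z7/29/27: [ 0.5275 -0.2859] [ 0.5236 -0.2799] [ 0.524  -0.2804]
t 18.5 tcp [ 0.4235 -0.2876  0.0336] shift after turn cm [35.49 15.89 -5.67] F [ 0.1  0.4 -1. ] open 0.0596
```

```bash
python3 -m inch '[[[0,0,-3,0,0,0,0],[0,0,-3,0,0,0,0],[2,0.9,0,0,0,0,0],[3.5,1.57,0,0,0,0,0],[3.5,1.57,0,0,0,0,0]]]' |grep -E 'pos|open'
python3 -m inch '[[[3.5,1.57,0,0,0,0,0],[3.5,1.57,0,0,0,0,0],[3.5,1.57,0,0,0,0,0],[3.5,1.57,0,0,0,0,0],[3.5,1.57,0,0,0,0,0]]]' |grep -E 'pos|open'
python3 -m inch '[[[3.5,1.57,0,0,0,0,0],[3,1.3,0,0,0,0,0],[2,0.9,0,0,0,0,0],[0,0,0,0,0,0,0],[0,0,0,0,0,0,0]]]' |grep -E 'pos|open'
python3 -m inch '[[[0,0,0,0,0,0,0],[0,0,0,0,0,0,0]]]' |grep -E 'pos|open'
python3 plan.py .6006 .0575 .03 -3
```

```text
tool_pos: [0.4673, -0.1981, 0.0914]
opening: 0.0598
tool_pos: [0.5547, -0.0266, 0.0908]
opening: 0.0595
tool_pos: [0.5963, 0.0547, 0.0908]
opening: 0.0597
tool_pos: [0.5966, 0.0535, 0.0915]
opening: 0.0595
turn deg [-0.03  0.01 -0.08]
t 20.2 tcp [0.5966 0.0535 0.0915] shift after turn cm [0.42 0.37 6.15] F [-0.3 -0.7 -0.1] open 0.0595
```

```bash
python3 -m inch '[[[0.4,0.35,2,0,0,0,0],[0,0,2,0,0,0,0],[0,0,2,0,0,0,0],[0,0,0,0,0,0,0],[0,0,0,0,0,0,0]]]' |grep -E 'pos|open'
python3 plan.py .6006 .0575 .0172 -3
python3 - <<'E'
from m import *
S=cam('scene','s11.png')
for z in(.013+.035+.007,): print(proj(S,[[.6022,.0565,z]]))
for a,e,k in blobs(pink(S),60)[:4]: print(int(a),e[0],e[1],onz(S,e[0],.055),onz(S,e[0],.027))
cv2.imwrite('pics/c11.png',cv2.resize(S['image'][200:310,290:400],None,fx=5,fy=5,interpolation=2))
E
```

```text
tool_pos: [0.6004, 0.0577, 0.0319]
opening: 0.0595
turn deg [-0.05  0.01 -0.06]
t 20.7 tcp [0.6004 0.0577 0.0319] shift after turn cm [-0.02  0.02  1.47] F [ 1.1 -0.7  0.1] open 0.0595
[[345.26919204 258.42232306]]
588 (342.0782470703125, 270.957763671875) (29.616201400756836, 42.792171478271484) [[0.6282915  0.04641625 0.055     ]] [[0.6112708 0.0516707 0.027    ]]
222 (164.04498291015625, 253.9844207763672) (15.970657348632812, 17.91767120361328) [[ 0.56423691 -0.27627078  0.055     ]] [[ 0.54473646 -0.28350847  0.027     ]]
```

View pics/c11.png

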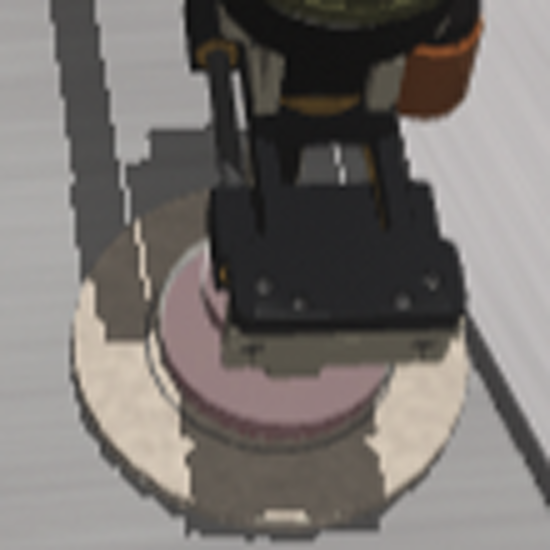

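```bash
python3 -m inch '[[[0,0,0.5,0,0,0,0],[0,0,0.4,0,0,0,0],[0,0,0.3,0,0,0,0],[0,0,0.1,0,0,0,0],[0,0,0,0,0,0,0]]]' |grep -E 'pos|force|open'
python3 -m inch '[[[0,0,0.1,0,0,0,0],[0,0,0,0,0,0,0],[0,0,0,0,0,0,0]]]' |grep -E 'pos|force|open'
python3 -m inch '[[[0,0,0.05,0,0,0,0],[0,0,0,0,0,0,0],[0,0,0,0,0,0,0]]]' |grep -E 'pos|force|open'
```

```text
tool_pos: [0.6006, 0.0584, 0.0185]
force: [0.2, -0.3, 0.3]
opening: 0.0598
tool_pos: [0.6009, 0.0584, 0.0178]
force: [-0.2, 0.1, -0.6]
opening: 0.0596
tool_pos: [0.6009, 0.0584, 0.0172]
force: [-0.3, 0.1, -0.8]
opening: 0.0595
```

```bash
python3 -m inch '[[[0,0,0.05,0,0,0,0],[0,0,0,0,0,0,0],[0,0,0,0,0,0,0]]]' |grep -E 'pos|force'
python3 -m inch '[[[0,0,0.05,0,0,0,0],[0,0,0,0,0,0,0],[0,0,0,0,0,0,0]]]' |grep -E 'pos|force'
```

```text
tool_pos: [0.6009, 0.0584, 0.0171]
force: [-2.0, 0.5, 3.0]
tool_pos: [0.6009, 0.0584, 0.017]
force: [-3.9, -0.4, 8.3]
```

Contact at the expected height. Relax, open, and back away.

```bash
python3 -m inch '[[[0,0,-0.07,0,0,0,0],[0,0,0,0,0,0,-0.32],[0,0,0,0,0,0,-0.36],[0,0,0,0,0,0,-0.63],[0,0,0,0,0,0,-0.63]]]' |grep -E 'pos|force|open'
python3 -m inch '[[[0,0,-1,0,0,0,-0.63],[0,0,-2,0,0,0,-0.63],[0,0,-3,0,0,0,-0.63],[-1.5,0,-4,0,0,0,-0.63],[-4,-2,0,0,0,0,-0.63]]]' |grep -E 'pos|force|open'
python3 -m inch '[[[-4,-2,0,0,0,0,-0.63],[-4,-2,0,0,0,0,-0.63],[-4,-1,0,0,0,0,-0.63],[-4,-1,0,0,0,0,-0.63],[-4,0,0,0,0,0,-0.63]]]' |grep -E 'pos|force|open'
cat > chk.py <<'E'
from m import *
import sys
n=sys.argv[1]; z=[float(v) for v in sys.argv[2:]]
S=cam('scene','s'+n+'.png');T=cam('top','t'+n+'.png')
for nm,c,p in(('S',S,(.6022,.0565)),('T',T,(.5999,.0591))):
    for a,e,k in blobs(pink(c),60)[:5]: print(nm,int(a),np.round(e[0],1),np.round(e[1],1))
    for zz in z: print('  expect',zz,proj(c,[(*p,zz)]))
cv2.imwrite('pics/c%s.png'%n,np.hstack([cv2.resize(c['image'][y:y+110,x:x+100],None,fx=4,fy=4,interpolation=2) for c,x,y in((S,295,200),(T,190,90))]))
E
python3 chk.py 12 .027 .042 .050; python3 plan.py .5294 -.288 .09 -3
```

```text
tool_pos: [0.6008, 0.0584, 0.0168]
force: [-0.7, -0.9, 0.3]
opening: 0.0735
tool_pos: [0.5837, 0.0058, 0.1251]
force: [0.7, -1.2, 0.6]
opening: 0.076
tool_pos: [0.5067, -0.1936, 0.1181]
force: [1.0, -0.1, 0.3]
opening: 0.0759
S 1297 [344.1 268.1] [37.  44.5]
S 220 [163.9 254. ] [16.  17.7]
  expect 0.027 [[343.85722668 266.65543798]]
  expect 0.042 [[344.60502635 262.29587733]]
  expect 0.05 [[345.01194216 259.92283359]]
T 1060 [240.8 141.6] [35.5 38.7]
  expect 0.027 [[241.48540019 140.49053673]]
  expect 0.042 [[241.02146729 138.77721044]]
  expect 0.05 [[240.76847358 137.84274663]]
turn deg [ 0.08  0.13 -0.26]
t 24.05 tcp [ 0.5071 -0.1966  0.1182] shift after turn cm [-9.01  2.71  2.82] F [0.4 1.2 0.3] open 0.0757
```

View pics/c12.png

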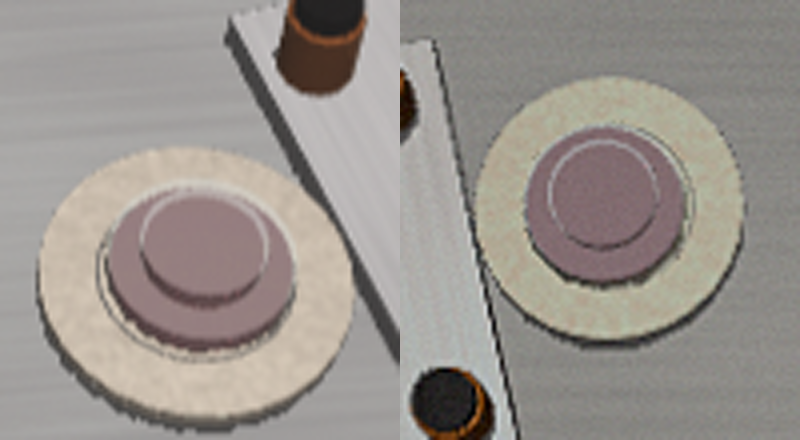

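Crop: the medium dish is centred on the big one within about 1.5 mm, at (241,138.5) in the top view against an expected (240.8,137.8). Now the small dish.

```bash
python3 -m inch '[[[-3,0.9,0,0,0,0,-0.29],[-3,0.9,0,0,0,0,-0.29],[-3,0.9,2.8,0,0,0,-0.29],[0,0,0,0,0,0,-0.29],[0,0,0,0,0,0,-0.29]]]' |grep -E 'pos|open'
python3 -m inch '[[[0,0,4,0,0,0,-0.29],[0,0,2.5,0,0,0,-0.29],[0,0,0,0,0,0,-0.29],[0,0,0,0,0,0,-0.29]]]' |grep -E 'pos|open'
python3 plan.py .5294 -.288 -.019 -3
```

```text
tool_pos: [0.5293, -0.2827, 0.0883]
opening: 0.0601
tool_pos: [0.5304, -0.2825, 0.0254]
opening: 0.0599
turn deg [0.03 0.01 0.05]
t 24.95 tcp [ 0.5304 -0.2825  0.0254] shift after turn cm [-0.56 -0.07  4.44] F [-0.3  0.4  0.5] open 0.0599
```

```bash
python3 -m inch '[[[-0.55,-0.07,1.5,0,0,0,-0.29],[0,0,1.5,0,0,0,-0.29],[0,0,1,0,0,0,-0.29],[0,0,0.4,0,0,0,-0.29],[0,0,0,0,0,0,-0.29]]]' |grep -E 'pos|force'
python3 -m inch '[[[0,0,0,0,0,0,0],[0,0,0,0,0,0,0.2],[0,0,0,0,0,0,0.3],[0,0,0,0,0,0,0.3],[0,0,0,0,0,0,0.3]]]' 8
python3 -m inch '[[[0,0,0,0,0,0,0.3],[0,0,-0.5,0,0,0,0.3],[0,0,-1.5,0,0,0,0.3],[0,0,-3,0,0,0,0.3],[0,0,0,0,0,0,0.3]]]' |grep -E 'pos|force|open'
python3 plan.py .6006 .0586 .10
```

```text
tool_pos: [0.5279, -0.2882, -0.0213]
force: [0.1, 0.1, 0.2]
t: 25.95
tool_pos: [0.5293, -0.2891, -0.0194]
orientation: [2.278, 2.162, 0.0]
force: [-1.4, 1.0, 2.5]
opening: 0.0392
tool_pos: [0.5319, -0.2907, 0.0356]
force: [1.4, -0.3, -0.1]
opening: 0.0396
t 26.45 tcp [ 0.5319 -0.2907  0.0356] shift after turn cm [35.22  5.08 -6.54] F [ 1.4 -0.3 -0.1] open 0.0396
```

```bash
python3 -m inch '[[[0,0,-3.5,0,0,0,0.3],[0,0,-3,0,0,0,0.3],[2,0.3,0,0,0,0,0.3],[3.5,0.5,0,0,0,0,0.3],[3.5,0.5,0,0,0,0,0.3]]]' |grep -E 'pos|open'
python3 -m inch '[[[3.5,0.5,0,0,0,0,0.3],[3.5,0.5,0,0,0,0,0.3],[3.5,0.5,0,0,0,0,0.3],[3.5,0.5,0,0,0,0,0.3],[3.5,0.5,0,0,0,0,0.3]]]' |grep -E 'pos|open'
python3 -m inch '[[[3.5,0.5,0,0,0,0,0.3],[3,0.4,0,0,0,0,0.3],[2,0.3,0,0,0,0,0.3],[0,0,0,0,0,0,0.3],[0,0,0,0,0,0,0.3]]]' |grep -E 'pos|open'
python3 -m inch '[[[0,0,0,0,0,0,0.3],[0,0,0,0,0,0,0.3]]]' |grep -E 'pos|open'
python3 plan.py .6006 .0575 .031 -3
```

```text
tool_pos: [0.5467, -0.1991, 0.0958]
opening: 0.0394
tool_pos: [0.5808, -0.0247, 0.0955]
opening: 0.0396
tool_pos: [0.597, 0.0582, 0.0951]
opening: 0.0395
tool_pos: [0.597, 0.057, 0.095]
opening: 0.0393
turn deg [-0.    0.01 -0.08]
t 28.15 tcp [0.597 0.057 0.095] shift after turn cm [0.07 0.35 6.4 ] F [-0.4  0.  -0.4] open 0.0393
```

```bash
python3 -m inch '[[[0.07,0.35,2,0,0,0,0.3],[0,0,2,0,0,0,0.3],[0,0,1,0,0,0,0.3],[0,0,0.5,0,0,0,0.3],[0,0,0,0,0,0,0.3]]]' |grep -E 'pos|open'
python3 -m inch '[[[0,0,0.3,0,0,0,0.3],[0,0,0.2,0,0,0,0.3],[0,0,0.2,0,0,0,0.3],[0,0,0,0,0,0,0.3],[0,0,0,0,0,0,0.3]]]' |grep -E 'pos|force|open'
python3 plan.py .6006 .0575 .0305 -3
```

```text
tool_pos: [0.6002, 0.0583, 0.0395]
opening: 0.0396
tool_pos: [0.6007, 0.0586, 0.0331]
force: [0.2, -0.2, 0.2]
opening: 0.0397
turn deg [ 0.01  0.   -0.01]
t 29.15 tcp [0.6007 0.0586 0.0331] shift after turn cm [-0.11 -0.01  0.26] F [ 0.2 -0.2  0.2] open 0.0397
```

```bash
python3 -m inch '[[[0,0,0.1,0,0,0,0.3],[0,0,0,0,0,0,0.3],[0,0,0,0,0,0,0.3]]]' |grep -E 'pos|force'
python3 -m inch '[[[0,0,0.1,0,0,0,0.3],[0,0,0,0,0,0,0.3],[0,0,0,0,0,0,0.3]]]' |grep -E 'pos|force'
python3 -m inch '[[[0,0,0.03,0,0,0,0.3],[0,0,0,0,0,0,0.3],[0,0,0,0,0,0,0.3]]]' |grep -E 'pos|force'
```

```text
tool_pos: [0.6007, 0.0587, 0.032]
force: [1.0, 0.0, 0.3]
tool_pos: [0.6006, 0.0586, 0.0309]
force: [0.5, -0.6, -0.3]
tool_pos: [0.6006, 0.0586, 0.0306]
force: [-0.9, -0.1, -0.5]
```

```bash
python3 -m inch '[[[0,0,0.05,0,0,0,0.3],[0,0,0,0,0,0,0.3],[0,0,0,0,0,0,0.3]]]' |grep -E 'pos|force'
python3 -m inch '[[[0,0,0.05,0,0,0,0.3],[0,0,0,0,0,0,0.3],[0,0,0,0,0,0,0.3]]]' |grep -E 'pos|force'
```

```text
tool_pos: [0.6007, 0.0586, 0.0305]
force: [-3.4, -0.5, 5.8]
tool_pos: [0.6008, 0.0586, 0.0305]
force: [-4.8, -0.2, 9.0]
```

```bash
python3 -m inch '[[[0,0,-0.08,0,0,0,0.3],[0,0,0,0,0,0,0.12],[0,0,0,0,0,0,0.05],[0,0,0,0,0,0,-0.3],[0,0,0,0,0,0,-0.3]]]' |grep -E 'pos|force|open'
python3 -m inch '[[[0,0,-1,0,0,0,-0.3],[0,0,-2,0,0,0,-0.3],[0,0,-3,0,0,0,-0.3],[-1.5,0,-4,0,0,0,-0.3],[-4,-2,0,0,0,0,-0.3]]]' |grep -E 'pos|force|open'
python3 -m inch '[[[-4,-2,0,0,0,0,-0.3],[-4,-2,0,0,0,0,-0.3],[-4,-1,0,0,0,0,-0.3],[-4,-1,0,0,0,0,-0.3],[-4,0,0,0,0,0,-0.3]]]' |grep -E 'pos|force|open'
python3 -m inch '[[[0,0,0,0,0,0,-0.3],[0,0,0,0,0,0,-0.3]]]' >/dev/null
python3 chk.py 13 .034 .050 .064
python3 - <<'E'
from m import *
for n in('t0.png','t13.png','s0.png','s13.png'):
    c=load(n);h,s,v=cv2.split(cv2.cvtColor(c['image'],cv2.COLOR_BGR2HSV))
    for nm,m in(('dark',v<45),('blue',(h>105)&(h<130)&(s>150)),('pip',(h>8)&(h<35)&(s>22)&(v>140))):
        print(n,nm,[tuple(np.round(e[0],1)) for a,e,k in blobs(m.astype(np.uint8)*255,60) if 90<e[0][0]<470 and 85<e[0][1]<290 ])
E
```

```text
tool_pos: [0.6006, 0.0586, 0.0302]
force: [-0.5, 0.7, -0.1]
opening: 0.0556
tool_pos: [0.5833, 0.0061, 0.1386]
force: [0.6, -0.3, 0.5]
opening: 0.0602
tool_pos: [0.5065, -0.1934, 0.1316]
force: [0.6, -0.6, 0.7]
opening: 0.0604
S 1248 [344.1 268.7] [35.7 44.7]
  expect 0.034 [[344.20377168 264.63536461]]
  expect 0.05 [[345.01194216 259.92283359]]
  expect 0.064 [[345.73802649 255.68709349]]
T 944 [241.3 141.8] [35.6 37. ]
  expect 0.034 [[241.27056546 139.69718487]]
  expect 0.05 [[240.76847358 137.84274663]]
  expect 0.064 [[240.31608594 136.17153898]]
t0.png dark [(np.float64(200.7), np.float64(189.6)), (np.float64(180.8), np.float64(109.3)), (np.float64(185.5), np.float64(116.6))]
t0.png blue [(np.float64(430.3), np.float64(199.7))]
t0.png pip [(np.float64(241.7), np.float64(141.2))]
t13.png dark [(np.float64(438.2), np.float64(216.6)), (np.float64(380.2), np.float64(197.9)), (np.float64(393.4), np.float64(159.4)), (np.float64(318.1), np.float64(224.1)), (np.float64(200.8), np.float64(189.6)), (np.float64(180.9), np.float64(109.3)), (np.float64(349.6), np.float64(156.0)), (np.floa
[... 474 characters left out ...]
.float64(423.8), np.float64(274.3)), (np.float64(376.6), np.float64(200.5))]
s0.png blue [(np.float64(124.9), np.float64(234.4))]
s0.png pip [(np.float64(343.6), np.float64(270.0)), (np.float64(400.8), np.float64(140.0)), (np.float64(283.6), np.float64(86.9)), (np.float64(253.9), np.float64(205.7))]
s13.png dark [(np.float64(188.7), np.float64(141.9)), (np.float64(423.8), np.float64(274.2)), (np.float64(376.6), np.float64(200.5))]
s13.png blue [(np.float64(125.6), np.float64(233.7))]
s13.png pip [(np.float64(343.7), np.float64(270.1)), (np.float64(400.8), np.float64(140.1)), (np.float64(254.1), np.float64(210.6)), (np.float64(253.0), np.float64(92.5)), (np.float64(315.7), np.float64(102.9))]
```

View pics/c13.png

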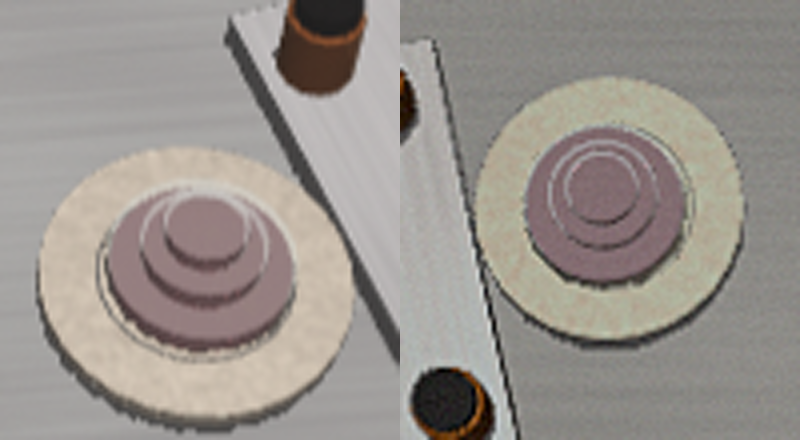

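```bash
python3 -c "
from plant import robot
print(robot.read_state()['t'],robot.read_state()['force']); print(robot.close_job())"
```

```text
32.45 [ 0.69493484  0.6861903  -0.6093179 ]
the job is handed in; nothing more can be done
None
```

The incubation stack is built on the carrier plate and the job is handed in at 32.5 s; handing in gives no verdict. I pushed the big dish off the step with two half-open fingers, then gripped and set down the medium and small dishes on top, opening only after touch contact.

- **Centring:** in the last pictures, each dish sits within about 1.5 to 3 mm of the plate's axis in both views, and all three look level.
- **Height reading:** the reported tool height was 25 mm below the true fingertip height. I saw it in the scene picture and confirmed it by touching the step, then used the corrected height throughout.
- **Camera disagreement:** the two cameras differed by about 3 mm, so I used their mean; the push offset agreed with it.
- **Jars and rack:** the jar positions are unchanged. The rack's blue area in the scene view moved about 1 px, which I put down to shading. In the last top view the arm partly hid the rack.
- **Pipette:** I could not compare its last position cleanly. Its scene-view blob had shifted about 5 px, probably from the arm's shadow; in the top view the arm was in the way. I did not confirm this further, but the arm only passed high above it.

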